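# Roll a tin into the travel rack

## Robot

A 6-joint arm with a two-finger parallel gripper is mounted at the origin on a cart in front of the work surface, level with it; the furniture and walls round the work are solid. World frame = base frame: x ahead of the robot, y to its left, z up, the work surface at z = 0. Lengths are in m, angles in rad, forces in N, time in s.
With the tool pointing down it reaches from about 0.3 to 0.775 m from the base axis. Payload 14.6 kg.
Tool frame: the origin (TCP) lies at the very end of the fingers, on their centre line; the grasp point (between the pads) lies 19 mm behind it; z points along the fingers, y is the line along which they close (so a half turn about z gives the same grasp; the last joint's range is limited). The gripper opens to 94 mm and grips with 3 to 60 N. Pads are 16 mm wide; open, the fingers measure 119 mm over their backs; the gripper's body (75 mm by 177 mm) begins 78 mm behind the grasp point.
Start: joints at [1.109, 0.3, 1.521, -0, 1.321, -0.067], TCP at [0.212, 0.508, 0.205] pointing down, gripper open.
Joint ranges: [-3.03, 3.03], [-0.79, 2.21], [0.23, 2.52], [-1.04, 4.18], [0, 3.07], [-2.55, 2.55]. Speed limits (rad/s): [2.22, 2.22, 2.57, 3.14, 3.14, 3.14].

## Interface

Orientations are given as [roll, pitch, yaw] about the fixed x, y, z axes, in that order (R = Rz(yaw) Ry(pitch) Rx(roll)).
In Python, from station import ctrl, cams gives the robot as it stands. The module is installed in compiled form; this text tells all that it offers.
- The arm moves only by the tool arm_command, never from a script. Its argument "plan" is a list that holds one entry, the list of rows, each a list of 7 numbers: the shift along the tool's x, y, z in normalised numbers (1 is 600 mm), then the turn, a rotation vector about the tool's x, y, z in normalised numbers (1 is pi/2 rad), then the closure, from -1 (fully open) to 1 (shut). A call has 1 to 12 rows; each row is the pose to reach, as a shift and turn from the pose commanded when the call began, along the tool's axes at that moment; what a row does not reach only later rows make up. A row lasts 1/10 s, in which the tool goes at most 50 mm and 8.59 degrees, less where a joint would pass 70% of its speed; a pose out of reach is approached as far as the arm can. No shift or turn number may pass 1 either way. A call with a gripper value outside its range is refused whole. The fingers move at their own pace and stop on an object; "squeeze" is the grip in N (left out, the last holds). Time passes only in rows, so rows that repeat a pose let the fingers close. It gives the time, the measured TCP pose, the force, the opening and the grip force at its end, in the units of the state.
- ctrl.get_obs(): the state, without advancing time (a new reading comes with each control period).
- cams.camera(name): name is "scene" or "top" or "wrist"; returns (picture, depth): 480x640x3 uint8, blue, green, red; 480x640 float32, m along the optical axis (not along the pixel's ray), 0 where there is no reading.
- cams.camera_info(name): a dict with "fx", "fy", "cx", "cy" (pixels), "dist_coeffs" ([k1, k2, p1, p2, k3] as OpenCV has them; the pictures are not rectified), "world_to_cam" (4x4, takes a point from world to camera coordinates). Camera axes: x right, y down, z forward; pixel columns grow to the right and rows downward; lengths in m; the calibration is good to about 2 mm. A picture is of the moment at which its call begins: read the wrist's pose just before it. camera_info takes no time and is no camera call; for the wrist camera it gives the pose at the moment of the call.
- ctrl.hand_in(): hands the job in; it is judged then, once.
The state is a dict: "time_s": time; "qpos": joint angles; "joint_vel": joint speeds; "tau": joint torques, N m; "ee_pos": TCP position; "eef_rot": TCP orientation; "force": force on the tool from outside, world axes, zero at the start; "moment": the same for the moment, N m; "grip_width": finger opening in m; "grip_force": force on a finger pad.
Only numpy, scipy, OpenCV 4.12 (cv2) and the standard library are available. Lean on these libraries where they do the work, as an engineer would, in place of code of your own. Each camera call takes 0.05 s, during which the arm holds its last target. There are 200 camera calls.

## Task

Stow the loose food tin for the drive: with fingertips on its top half, roll it gently along the worktop into the mouth of the blue tin rack, over the spring tongue and into the near bay, so that it comes to rest there with the tongue sprung fully up again behind it. Roll it, do not lift it or drag it along, and leave the tin already in the far bay and the things standing around where they are.

Things in the scene. Friction and masses are not known exactly. Their poses are not given: they have to be found in the camera images.
- tin: loose food tin, green label, silver ends, 75.4 mm diameter, 110 mm long, 0.34 to 0.68 kg, lying on its side on the worktop in front of the rack. Let go on the level it stops within 1 or 2 cm; on a slope it rolls back. Origin: centre of one end face, z along its axis towards the other end; x and y turn as it rolls (y points up at the start)
- tin_center (a point): the middle of the loose tin, on its axis; 37.7 mm above what the tin lies on (worktop, or rack floor 3 mm higher). Its axes turn with the tin
- rack: blue sheet-steel tin rack screwed to the worktop, 267 mm long, lane 120 mm wide, side walls 37 mm high. Origin: middle of its front edge, at worktop height; x points into the rack (the rolling direction), y left, z up. A nose ramp, x = 0 to 24 mm, leads up to the level 3 mm thick floor. The mouth flares outward from x = 31 to -10 mm, by 16 mm a side. Back wall 46 mm high
- bay (a point): point on the floor of the near bay under the middle of a tin seated there (143 mm into the rack); axes as the rack's. The tin has 3 mm of play either way, between the fully raised tongue and a 3 mm high rib across the floor 18 mm beyond this point, which stops it gently; a second rib 46 mm farther in keeps the stored tin
- tongue (a joint): hinge of the bare-steel spring tongue, 50 x 46 mm, in mid lane, hinged at x = 60 mm of the rack, rising inward. 0 = sprung up (edge 23 mm above the floor, at x = 104 mm), 0.49 = pressed flat. The tin's weight presses it down; it pushes the tin back out until the tin's middle is past x = 75 mm, and springs up once the tin has rolled clear of it, into the bay
- tongue_edge (a point): middle of the free edge of the tongue
- stored_tin: a like tin lying on its side in the far bay. Leave it there. Origin: centre of one end face
- stored_tin_center (a point): the middle of the stored tin, on its axis
- jam_jar: jam jar, 65 mm diameter, 94 mm high, standing right of the rack's mouth. Leave alone. Origin: centre of its underside
- mug: cream mug, 80 mm diameter with a handle, 94 mm high, standing right of the rack. Leave alone. Origin: centre of its underside
- squat_tin: squat food tin, 75 mm diameter, 58 mm high, standing left of the far end of the rack. Leave alone. Origin: centre of its underside
Not all that is in view belongs to the job. What is shaped like the tin but turquoise is not meant.

How it is judged:
By the outcome, as a careful person would: the job done as asked, in the order asked, and still so for the second after the job is handed in, with the robot touching nothing.
It also fails if it takes over 64 s, if anything falls off the work surface, if the arm or the gripper's body presses on something with over 40 N, if the wrist force passes 120 N, or if a joint passes its speed limit or range.

## Working session

There is one attempt and no reset: what is moved stays moved. The work goes in short steps, Python scripts to look and compute and a tool call to move; the robot and the scene stay as the last step left them, time stands still between calls to the robot, and variables do not carry over. Pictures are saved under pics/ and viewed, at most 10 in all, crops included, and the job is handed in when it is done.

Besides the shell and the picture viewer there is one more tool, called after "Emit:" as name([rows], argument=value, ...), one row to a line, values as JSON. arm_command: Moves the arm, as the interface text tells. Its arguments: {"type":"object","properties":{"plan":{"type":"array"},"squeeze":{"type":"number"}},"required":["plan"]}

```bash
mkdir -p pics; cat > h.py <<'E'
import numpy as np,cv2
from station import ctrl,cams
def grab(n):
    i=cams.camera_info(n); p,d=cams.camera(n); return p,d,i
def cloud(d,i):
    K=np.array([[i['fx'],0,i['cx']],[0,i['fy'],i['cy']],[0,0,1]])
    v,u=np.mgrid[0:480,0:640]
    n=cv2.undistortPoints(np.stack([u,v],-1).reshape(-1,1,2).astype(np.float32),K,np.array(i['dist_coeffs'])).reshape(480,640,2)
    c=np.dstack([n[...,0]*d,n[...,1]*d,d,np.ones_like(d)])
    W=(c.reshape(-1,4)@np.linalg.inv(np.array(i['world_to_cam'])).T).reshape(480,640,4)[...,:3]
    W[d<=0]=np.nan
    return W
E
python3 - <<'E'
from h import *
for n in ('scene','top'):
    p,d,i=grab(n); cv2.imwrite(f'pics/{n}0.png',p); np.savez(f'{n}0.npz',p=p,W=cloud(d,i)); print(n,np.linalg.inv(np.array(i['world_to_cam']))[:3].round(3).tolist())
o=ctrl.get_obs();print(o)
E
```

```text
scene [[0.793, -0.446, 0.414, 0.214], [-0.609, -0.579, 0.542, -0.468], [-0.002, -0.682, -0.731, 0.67]]
top [[0.02, -0.981, 0.194, 0.346], [-1.0, -0.021, -0.006, 0.003], [0.01, -0.194, -0.981, 1.034]]
{'time_s': 0.1, 'qpos': array([ 1.10942084e+00,  3.00390856e-01,  1.52150393e+00,  1.53781085e-05,
        1.32069061e+00, -6.65906943e-02]), 'joint_vel': array([-0.00025251, -0.00023028, -0.00131749, -0.00199454,  0.00486933,
        0.00069133]), 'tau': array([-5.88285457e-04, -5.32648408e+01, -3.53275466e+01,  7.08730705e-02,
        2.35499628e-02, -9.11484358e-05]), 'ee_pos': array([0.21142839, 0.50749267, 0.20496298]), 'eef_rot': array([-3.14060310e+00, -8.09213477e-05,  2.74680401e+00]), 'force': array([-0.42648621, -0.02785709, -0.65369853]), 'moment': array([ 0.03715636, -0.0523877 ,  0.0077847 ]), 'grip_force': 0.0, 'grip_width': 0.09420126797998205}
```

View pics/top0.png

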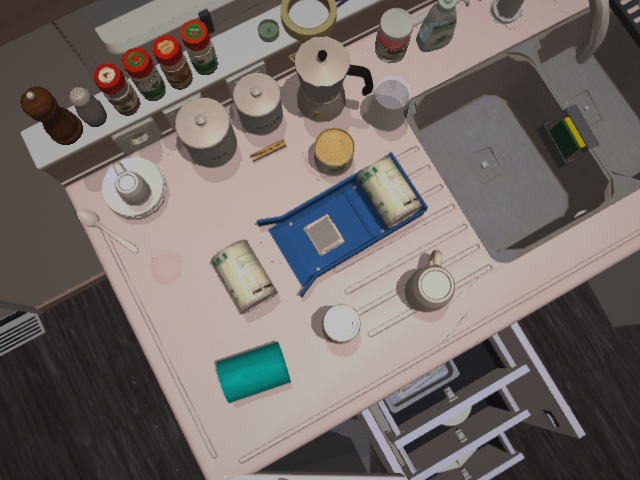

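View pics/scene0.png

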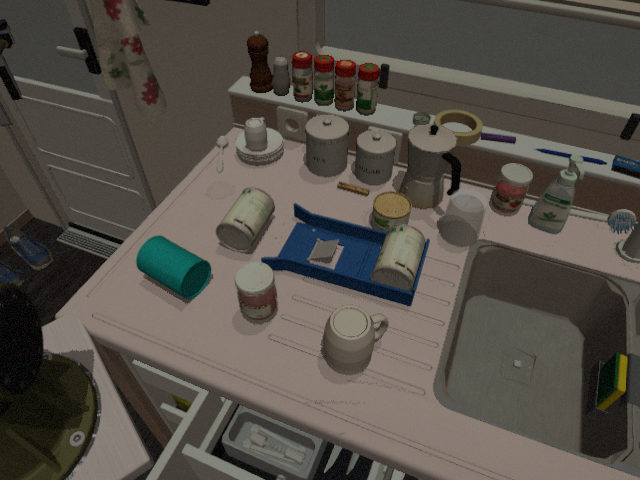

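The top view shows three candidates: a tin with a green-printed label lying in front of the rack mouth at (243,275), a like tin stored in the far bay at (390,190), and a turquoise cylinder at (253,372). The first is the one meant, since it is loose, in front of the mouth and not turquoise. I'll confirm with a crop and measure.

```bash
python3 - <<'E'
from h import *
z=np.load('top0.npz');p,W=z['p'],z['W']
cv2.imwrite('pics/crop.png',cv2.resize(p[140:350,190:450],None,fx=3,fy=2.8,interpolation=cv2.INTER_CUBIC)[:588])
hsv=cv2.cvtColor(p,cv2.COLOR_BGR2HSV)
b=((abs(hsv[...,0].astype(int)-108)<12)&(hsv[...,1]>130)); b[:,:240]=0;b[:140]=0;b[310:]=0;b[:,440:]=0
P=W[b];P=P[~np.isnan(P[:,0])]
fl=P[P[:,2]<0.012]; print('floor z',np.median(fl[:,2]),len(fl))
r=cv2.minAreaRect((P[:,:2]*1000).astype(np.float32)); print('all blue',r,cv2.boxPoints(r).round(1).tolist())
hi=P[(P[:,2]>0.028)&(P[:,2]<.05)]; print('wall top z',np.percentile(hi[:,2],[50,90]),len(hi))
np.savetxt('hi.txt',hi)
def tin(u0,u1,v0,v1,name):
    S=W[v0:v1,u0:u1].reshape(-1,3); S=S[~np.isnan(S[:,0])]; S=S[(S[:,2]>.05)&(S[:,2]<.1)]
    r=cv2.minAreaRect((S[:,:2]*1000).astype(np.float32)); print(name,len(S),r,S[:,2].max(),cv2.boxPoints(r).round(1).tolist())
    t=S[S[:,2]>S[:,2].max()-.008]; print(' ridge mean',t.mean(0), cv2.fitLine((t[:,:2]*1000).astype(np.float32),cv2.DIST_L2,0,.01,.01).ravel())
tin(200,285,230,325,'tin'); tin(355,425,150,235,'stored'); tin(205,300,335,410,'turq'); tin(315,365,300,345,'jar');tin(310,358,122,180,'squat')
E
```

```text
floor z 0.002962039274965189 5186
all blue ((597.6617431640625, -47.11607360839844), (158.3350830078125, 277.20977783203125), 31.930334091186523) [[457.20001220703125, 28.600000381469727], [603.7999877929688, -206.60000610351562], [738.2000122070312, -122.9000015258789], [591.5, 112.4000015258789]]
wall top z [0.03668646 0.04660801] 953
tin 2444 ((488.33349609375, 132.05435180664062), (110.71548461914062, 70.92118835449219), 32.85639572143555) 0.07978062295890631 [[422.6000061035156, 131.8000030517578], [461.1000061035156, 72.19999694824219], [554.0999755859375, 132.3000030517578], [515.5999755859375, 191.89999389648438]]
 ridge mean [0.4874557  0.13196035 0.07377007] [  0.8454051   0.5341256 487.4557    131.96034  ]
stored 2333 ((652.625, -128.26901245117188), (115.05081176757812, 78.89237976074219), 32.25481033325195) 0.08162433019852433 [[582.9000244140625, -125.5999984741211], [625.0, -192.3000030517578], [722.2999877929688, -130.89999389648438], [680.2000122070312, -64.19999694824219]]
 ridge mean [ 0.64864008 -0.12651841  0.07613334] [ 8.5109836e-01  5.2500629e-01  6.4864008e+0
[... 465 characters left out ...]
(62.30708312988281, 61.8948974609375), 1.9836740493774414) 0.09943231389817464 [[373.0, -9.800000190734863], [375.1000061035156, -71.69999694824219], [437.3999938964844, -69.5], [435.29998779296875, -7.599999904632568]]
 ridge mean [ 0.40574726 -0.04020219  0.09388939] [  0.8893272   0.4572713 405.74725   -40.202187 ]
squat 1278 ((718.20166015625, -25.96257781982422), (96.34916687011719, 74.31156158447266), 6.060884475708008) 0.06152337160824184 [[666.4000244140625, 5.900000095367432], [674.2000122070312, -68.0], [770.0, -57.79999923706055], [762.2000122070312, 16.100000381469727]]
 ridge mean [ 0.72890685 -0.02496815  0.0558823 ] [ 9.7020835e-01  2.4227206e-01  7.2890686e+02 -2.4968147e+01]
```

View pics/crop.png

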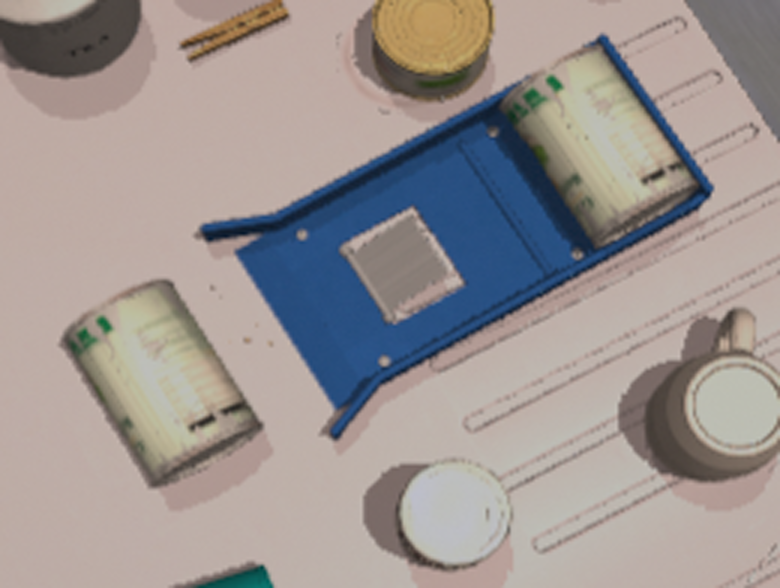

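The crop confirms it: the loose tin has cream and green print and lies in front of the mouth at crop (160,380). The stored tin is at (600,145) and the tongue at (400,265). The tin's middle is about (487,132), 82 mm before the rack's front edge, and nearly in line with the rack. I'll hover with the tips spread along the tin's axis and refine the rack fit.

The rows are not in the units I measure in: shifts go in shares of 600 mm and turns go in shares of pi/2 rad. I convert before sending: -375 mm / 600 = -0.625, -360 mm / 600 = -0.6, 0.17 rad / 1.5708 = 0.1082.

Emit:
arm_command([
  [[-0.0533,-0.0317,0.0117,0,0,0.0318,-0.17],[-0.1067,-0.0633,0.025,0,0,0.07,-0.17],[-0.1667,-0.1,0.0383,0,0,0.1082,-0.17],[-0.2333,-0.14,0.0533,0,0,0.1528,-0.17],[-0.3,-0.18,0.0683,0,0,0.1974,-0.17],[-0.3667,-0.2183,0.0833,0,0,0.2355,-0.17],[-0.4333,-0.2583,0.0983,0,0,0.2801,-0.17],[-0.5,-0.2983,0.1133,0,0,0.3183,-0.17],[-0.5583,-0.3317,0.1267,0,0,0.3565,-0.17],[-0.6,-0.3567,0.1367,0,0,0.382,-0.17],[-0.625,-0.3717,0.1417,0,0,0.3941,-0.17],[-0.625,-0.3717,0.1417,0,0,0.3941,-0.17]],
])

```text
time_s: 1.3
ee_pos: [0.4724, 0.1561, 0.1197]
eef_rot: [-3.14, -0.0, 2.125]
force: [0.1, 1.1, 0.5]
grip_width: 0.0551
grip_force: 0.0
```

```bash
python3 - <<'E'
from h import *
print({k:np.round(v,4).tolist() for k,v in ctrl.get_obs().items() if k in('time_s','ee_pos','eef_rot','force','grip_width')})
hi=np.loadtxt('hi.txt')[:,:2]*1000
d=np.array([.529,-.8486]);l=np.array([.8486,.529]);o=np.array([529.6,62.])
s=(hi-o)@d;t=(hi-o)@l
for sg in(1,-1):
    m=(s>45)&(s<190)&(t*sg>50)&(t*sg<75)
    c=np.polyfit(s[m],t[m],1);print(sg,m.sum(),c,'at100',np.polyval(c,100))
m=(s>225);print('back s',np.percentile(s[m],[50,90,100]))
p,dd,i=grab('top');W=cloud(dd,i);b=(W[...,2]>.05)&(W[...,2]<.085)
q=W[b][:,:2]*1000;s=(q-o)@d;t=(q-o)@l;m=(s<-40)&(s>-125)&(abs(t)<70)
print('tin s',np.percentile(s[m],[1,50,99]),'t',np.percentile(t[m],[1,50,99]),m.sum())
E
```

```text
{'time_s': 1.3, 'ee_pos': [0.4724, 0.1561, 0.1197], 'eef_rot': [-3.1404, -0.0002, 2.125], 'force': [0.1457, 1.0734, 0.526], 'grip_width': 0.0551}
1 241 [3.59738421e-03 6.16570459e+01] at100 62.016784311316584
-1 259 [ 5.33975554e-03 -6.09329473e+01] at100 -60.39897169872433
back s [263.36150829 265.97277261 267.20952093]
tin s [-84.97101807 -62.95110601 -47.11316993] t [-52.25212091 -10.08962205  53.69741511] 1109
```

In the tool's units: 47 mm / 600 = 0.0783, 46 mm / 600 = 0.0767, -0.0075 rad / 1.5708 = -0.0048.

Emit:
arm_command([
  [[0,0,0.0167,0,0,-0.0048,-0.17],[0,0,0.0367,0,0,-0.0048,-0.17],[0,0,0.0567,0,0,-0.0048,-0.17],[0,0,0.07,0,0,-0.0048,-0.17],[0,0,0.0767,0,0,-0.0048,-0.17],[0,0,0.0783,0,0,-0.0048,-0.17],[0,0,0.0783,0,0,-0.0048,-0.17]],
])

```text
time_s: 2.05
ee_pos: [0.472, 0.1577, 0.0735]
eef_rot: [3.141, 0.0, 2.135]
force: [1.1, 0.7, 0.1]
grip_width: 0.055
grip_force: 0.0
```

In the tool's units: 2 mm / 600 = 0.0033, 1 mm / 600 = 0.0017.

Emit:
arm_command([
  [[0,0,0.0017,0,0,0,-0.17],[0,0,0.0033,0,0,0,-0.17],[0,0,0.0033,0,0,0,-0.17]],
])

```text
time_s: 2.35
ee_pos: [0.472, 0.1576, 0.0715]
eef_rot: [3.141, 0.0, 2.135]
force: [0.2, -0.1, 0.2]
grip_width: 0.055
grip_force: 0.0
```

In the tool's units: 1 mm / 600 = 0.0017.

Emit:
arm_command([
  [[0,0,0.0017,0,0,0,-0.17],[0,0,0.0017,0,0,0,-0.17]],
])

```text
time_s: 2.55
ee_pos: [0.4719, 0.1576, 0.0704]
eef_rot: [-3.142, -0.0, 2.135]
force: [-0.4, -0.9, -0.6]
grip_width: 0.0555
grip_force: 0.0
```

In the tool's units: 1 mm / 600 = 0.0017.

Emit:
arm_command([
  [[0,0,0.0017,0,0,0,-0.17],[0,0,0.0017,0,0,0,-0.17]],
])

```text
time_s: 2.75
ee_pos: [0.4719, 0.1576, 0.0693]
eef_rot: [-3.141, -0.0, 2.135]
force: [0.2, -0.0, -0.2]
grip_width: 0.0555
grip_force: 0.0
```

In the tool's units: 1 mm / 600 = 0.0017.

Emit:
arm_command([
  [[0,0,0.0017,0,0,0,-0.17],[0,0,0.0017,0,0,0,-0.17]],
])

```text
time_s: 2.95
ee_pos: [0.4719, 0.1576, 0.0683]
eef_rot: [-3.141, -0.0, 2.135]
force: [0.6, -0.2, -0.2]
grip_width: 0.0547
grip_force: 0.0
```

In the tool's units: 1 mm / 600 = 0.0017.

Emit:
arm_command([
  [[0,0,0.0017,0,0,0,-0.17],[0,0,0.0017,0,0,0,-0.17]],
])

```text
time_s: 3.15
ee_pos: [0.4719, 0.1576, 0.0674]
eef_rot: [3.142, -0.0, 2.135]
force: [0.4, 0.5, 1.1]
grip_width: 0.0547
grip_force: 0.5
```

In the tool's units: -18.6 mm / 600 = -0.031, -9.1 mm / 600 = -0.0152.

Emit:
arm_command([
  [[0,0,0.0017,0,0,0,-0.17],[-0.0033,0,0.001,0,0,0,-0.17],[-0.0077,0,-0.0007,0,0,0,-0.17],[-0.0117,0,-0.002,0,0,0,-0.17],[-0.0152,0,-0.003,0,0,0,-0.17],[-0.02,0,-0.0043,0,0,0,-0.17],[-0.0258,0,-0.0057,0,0,0,-0.17],[-0.031,0,-0.0067,0,0,0,-0.17]],
])

```text
time_s: 3.95
ee_pos: [0.4822, 0.1418, 0.0718]
eef_rot: [3.141, 0.0, 2.135]
force: [-2.0, 0.1, 6.8]
grip_width: 0.0549
grip_force: 3.4
```

```bash
cat >> h.py <<'E'
d=np.array([np.cos(-1.009),np.sin(-1.009)]);l=np.array([-d[1],d[0]]);o=np.array([529.6,62.])
def tin():
    out={}
    t=ctrl.get_obs()['ee_pos']*1000; T=np.array([(t[:2]-o)@d,(t[:2]-o)@l,t[2]]);
    for n in('top','scene'):
        p,dd,i=grab(n);cv2.imwrite(f'pics/l_{n}.png',p);W=cloud(dd,i)
        q=W.reshape(-1,3)*1000;q=q[~np.isnan(q[:,0])]
        q=np.c_[(q[:,:2]-o)@d,(q[:,:2]-o)@l,q[:,2]]
        m=(q[:,2]>42)&(q[:,2]<80)&(abs(q[:,1])<57)&(q[:,0]>-135)&(q[:,0]<T[0]+75)&(q[:,0]<188)
        q=q[m]
        # fit axis: (s-s0-k t)^2+(z-z0)^2=R^2, robust
        from scipy.optimize import least_squares
        f=lambda x:np.hypot(q[:,0]-x[0]-x[1]*q[:,1],q[:,2]-x[2])-37.7
        r=least_squares(f,[T[0]+10,0,38],loss='soft_l1',f_scale=1.)
        out[n]=(r.x.round(3).tolist(),np.percentile(q[:,1],[1,99]).round(1).tolist(),len(q),round(float(np.median(abs(f(r.x)))),2))
    print('tip',T.round(1),'F',ctrl.get_obs()['force'].round(1),ctrl.get_obs()['time_s']);print(out)
E
python3 -c "from h import *;tin()"
```

```text
tip [-92.8   2.4  71.8] F [-1.7  0.   6.1] 4.05
{'top': ([-72.22, -0.011, 36.273], [-51.8, 30.2], 582, 0.77), 'scene': ([-71.369, -0.01, 37.004], [-50.0, 56.0], 1801, 0.9)}
```

In the tool's units: -46 mm / 600 = -0.0767, -2.7 mm / 600 = -0.0045, 0.015 rad / 1.5708 = 0.0095.

Emit:
arm_command([
  [[-0.005,0,-0.001,0,0,0.0006,-0.17],[-0.0117,0,-0.0022,0,0,0.0019,-0.17],[-0.0183,0,-0.0032,0,0,0.0032,-0.17],[-0.0258,0,-0.004,0,0,0.0045,-0.17],[-0.0333,0,-0.0045,0,0,0.0057,-0.17],[-0.0417,0,-0.0048,0,0,0.007,-0.17],[-0.05,0,-0.005,0,0,0.0083,-0.17],[-0.0583,0,-0.005,0,0,0.0095,-0.17],[-0.065,0,-0.005,0,0,0.0095,-0.17],[-0.0717,0,-0.005,0,0,0.0095,-0.17],[-0.0767,0,-0.005,0,0,0.0095,-0.17]],
])

```text
time_s: 5.15
ee_pos: [0.5072, 0.1026, 0.0753]
eef_rot: [3.14, 0.001, 2.12]
force: [-1.9, -2.0, 11.3]
grip_width: 0.0551
grip_force: 5.9
```

```bash
python3 -c "from h import *;tin()"
```

```text
tip [-46.3   2.6  75.3] F [-1.4 -1.7 11.6] 5.25
{'top': ([-50.694, -0.069, 37.85], [-33.5, -29.4], 4, 0.03), 'scene': ([-47.388, 0.0, 36.983], [-49.7, 55.8], 1607, 0.96)}
```

In the tool's units: -36 mm / 600 = -0.06, 1.4 mm / 600 = 0.0023.

Emit:
arm_command([
  [[-0.005,0,0,0,0,0,-0.17],[-0.0117,0,0,0,0,0,-0.17],[-0.0183,0,0,0,0,0,-0.17],[-0.025,0,0,0,0,0,-0.17],[-0.0317,0,0.0002,0,0,0,-0.17],[-0.0383,0,0.0005,0,0,0,-0.17],[-0.045,0,0.001,0,0,0,-0.17],[-0.0517,0,0.0017,0,0,0,-0.17],[-0.0567,0,0.0023,0,0,0,-0.17],[-0.06,0,0.0027,0,0,0,-0.17],[-0.06,0,0.0027,0,0,0,-0.17]],
])

```text
time_s: 6.35
ee_pos: [0.5263, 0.0719, 0.0738]
eef_rot: [3.14, 0.002, 2.12]
force: [0.0, -1.1, 9.7]
grip_width: 0.0551
grip_force: 5.1
```

In the tool's units: -36 mm / 600 = -0.06, -30 mm / 600 = -0.05.

Emit:
arm_command([
  [[-0.06,0,0.0027,0,0,0,-0.17],[0,0,-0.0083,0,0,0,-0.17],[0,0,-0.0333,0,0,0,-0.17],[0,0,-0.05,0,0,0,-0.17]],
])

```text
time_s: 6.75
ee_pos: [0.5252, 0.0724, 0.1034]
eef_rot: [-3.142, 0.0, 2.121]
force: [-0.4, -0.5, -0.3]
grip_width: 0.0548
grip_force: 0.0
```

```bash
python3 -c "from h import *;tin()"
```

```text
Traceback (most recent call last):
  File "h.py", line 27, in tin
    out[n]=(r.x.round(3).tolist(),np.percentile(q[:,1],[1,99]).round(1).tolist(),len(q),round(float(np.median(abs(f(r.x)))),2))
                                  ~~~~~~~~~~~~~^^^^^^^^^^^^^^^
IndexError: index -1 is out of bounds for axis 0 with size 0
```

Emit:
arm_command([
  [[0.0133,0,0,0,0,0,-0.17],[0.0333,0,0,0,0,0,-0.17],[0.0567,0,0,0,0,0,-0.17],[0.0733,0,0,0,0,0,-0.17],[0.0833,0,0,0,0,0,-0.17],[0.0833,0,0,0,0,0,-0.17]],
])

```text
time_s: 7.4
ee_pos: [0.4987, 0.1158, 0.1028]
eef_rot: [-3.141, -0.0, 2.122]
force: [-0.4, 0.2, 0.5]
grip_width: 0.0553
grip_force: 0.0
```

```bash
sed -i "s/        q=q\[m\]$/        q=q[m]\n        if len(q)<300: continue/; s/q\[:,2\]<80)/q[:,2]<78)/" h.py; python3 -c "from h import *;tin()"
```

```text
tip [-61.9   2.5 102.8] F [-0.6 -0.3 -0.2] 7.5
{'top': ([9.032, 0.157, 105.278], [-51.9, 44.3], 930, 2.61), 'scene': ([-14.394, -0.002, 36.809], [-49.9, 55.6], 1473, 0.95)}
```

Emit:
arm_command([
  [[-0.0133,0,0.0083,0,0,0,-0.17],[-0.0292,0,0.0233,0,0,0,-0.17],[-0.0292,0,0.04,0,0,0,-0.17],[-0.0292,0,0.0517,0,0,0,-0.17],[-0.0292,0,0.0558,0,0,0,-0.17],[-0.0292,0,0.0567,0,0,0,-0.17],[-0.0292,0,0.0567,0,0,0,-0.17]],
])

```text
time_s: 8.2
ee_pos: [0.5083, 0.1002, 0.0689]
eef_rot: [3.142, 0.0, 2.121]
force: [-0.5, -0.2, 1.6]
grip_width: 0.0548
grip_force: 0.2
```

In the tool's units: 1 mm / 600 = 0.0017, 0.5 mm / 600 = 0.0008.

Emit:
arm_command([
  [[0,0,0.0008,0,0,0,-0.17],[0,0,0.0017,0,0,0,-0.17],[0,0,0.0017,0,0,0,-0.17]],
])

```text
time_s: 8.5
ee_pos: [0.5084, 0.1002, 0.0681]
eef_rot: [3.141, 0.0, 2.12]
force: [-1.2, 1.3, 4.4]
grip_width: 0.0546
grip_force: 1.9
```

In the tool's units: 1 mm / 600 = 0.0017, 0.5 mm / 600 = 0.0008.

Emit:
arm_command([
  [[0,0,0.0008,0,0,0,-0.17],[0,0,0.0017,0,0,0,-0.17],[0,0,0.0017,0,0,0,-0.17]],
])

```text
time_s: 8.8
ee_pos: [0.5085, 0.1003, 0.0675]
eef_rot: [3.141, 0.0, 2.12]
force: [-3.5, 1.5, 9.1]
grip_width: 0.0548
grip_force: 4.7
```

```bash
sed -i "s/\[T\[0\]+10,0,38\]/[T[0]+25,0,38]/" h.py; python3 -c "from h import *;tin()"
```

```text
tip [-43.6   2.6  67.5] F [-3.4  0.8  9.5] 8.9
{'top': ([-16.666, 0.001, 37.163], [-52.2, 8.5], 416, 0.74), 'scene': ([-15.322, -0.002, 36.916], [-49.9, 55.7], 1888, 0.89)}
```

In the tool's units: -41 mm / 600 = -0.0683, -28.9 mm / 600 = -0.0482, 0.005 rad / 1.5708 = 0.0032.

Emit:
arm_command([
  [[-0.0033,0,-0.0008,0,0,0,-0.17],[-0.0077,0,-0.0021,0,0,0,-0.17],[-0.0157,0,-0.004,0,0,0,-0.17],[-0.0237,0,-0.0055,0,0,0,-0.17],[-0.0318,0,-0.0068,0,0,0,-0.17],[-0.04,0,-0.0078,0,0,0.0006,-0.17],[-0.0482,0,-0.009,0,0,0.0013,-0.17],[-0.055,0,-0.01,0,0,0.0019,-0.17],[-0.0617,0,-0.0107,0,0,0.0025,-0.17],[-0.0683,0,-0.0112,0,0,0.0032,-0.17]],
])

```text
time_s: 9.9
ee_pos: [0.5307, 0.0649, 0.0758]
eef_rot: [3.139, 0.001, 2.116]
force: [-8.0, -1.5, 26.2]
grip_width: 0.0548
grip_force: 13.3
```

```bash
python3 -c "from h import *;tin()"
```

```text
tip [-1.9  2.5 75.8] F [-7.7 -1.8 25.1] 10.0
{'scene': ([7.163, -0.006, 37.927], [-49.8, 55.5], 1721, 0.94)}
```

In the tool's units: -38 mm / 600 = -0.0633, -3.6 mm / 600 = -0.006.

Emit:
arm_command([
  [[-0.005,0,-0.0017,0,0,0,-0.17],[-0.0117,0,-0.0032,0,0,0,-0.17],[-0.0192,0,-0.0038,0,0,0,-0.17],[-0.0267,0,-0.0043,0,0,0,-0.17],[-0.0342,0,-0.0048,0,0,0,-0.17],[-0.0417,0,-0.0053,0,0,0,-0.17],[-0.0483,0,-0.0058,0,0,0,-0.17],[-0.055,0,-0.006,0,0,0,-0.17],[-0.06,0,-0.0058,0,0,0,-0.17],[-0.0633,0,-0.0057,0,0,0,-0.17]],
])

```text
time_s: 11.0
ee_pos: [0.5507, 0.0324, 0.0782]
eef_rot: [3.139, 0.002, 2.115]
force: [1.9, 1.0, 10.2]
grip_width: 0.0553
grip_force: 5.1
```

```bash
python3 -c "from h import *;tin()"
```

```text
tip [36.2  2.1 78.2] F [ 1.   0.1 10.5] 11.1
{'scene': ([26.226, -0.007, 39.278], [-50.1, 54.9], 1469, 1.04)}
```

In the tool's units: -28 mm / 600 = -0.0467, -25 mm / 600 = -0.0417, 0.007 rad / 1.5708 = 0.0045.

Emit:
arm_command([
  [[-0.005,0,0.0002,0,0,0.0013,-0.17],[-0.0117,0,0.0007,0,0,0.0025,-0.17],[-0.0183,0,0.0013,0,0,0.0038,-0.17],[-0.025,0,0.0022,0,0,0.0045,-0.17],[-0.03,0,0.003,0,0,0.0051,-0.17],[-0.0317,0,0.0033,0,0,0.0051,-0.17],[-0.0317,0,0.0033,0,0,0.0051,-0.17],[-0.0317,0,0.0033,0,0,0.0051,-0.17],[-0.0317,0,-0.0033,0,0,0.0051,-0.17],[-0.0283,0,-0.02,0,0,0.0051,-0.17],[-0.0117,0,-0.0417,0,0,0.0051,-0.17],[0.0133,0,-0.0467,0,0,0.0051,-0.17]],
])

```text
time_s: 12.3
ee_pos: [0.5455, 0.04, 0.1068]
eef_rot: [3.14, 0.001, 2.107]
force: [-0.5, 0.7, 0.2]
grip_width: 0.055
grip_force: 0.0
```

In the tool's units: 26 mm / 600 = 0.0433, 22 mm / 600 = 0.0367.

Emit:
arm_command([
  [[0.02,0,0,0,0,0,-0.17],[0.0367,0,0,0,0,0,-0.17],[0.0433,0,0,0,0,0,-0.17],[0.0433,0,0,0,0,0,-0.17]],
])

```text
time_s: 12.7
ee_pos: [0.5316, 0.0624, 0.1047]
eef_rot: [-3.141, -0.0, 2.108]
force: [0.3, 0.1, -1.0]
grip_width: 0.0552
grip_force: 0.0
```

```bash
python3 -c "from h import *;tin()"
```

```text
tip [  0.7   1.9 104.7] F [-0.4  0.   0.5] 12.8
{'scene': ([35.226, -0.008, 39.643], [-50.2, 55.7], 1783, 0.83)}
```

View pics/l_scene.png

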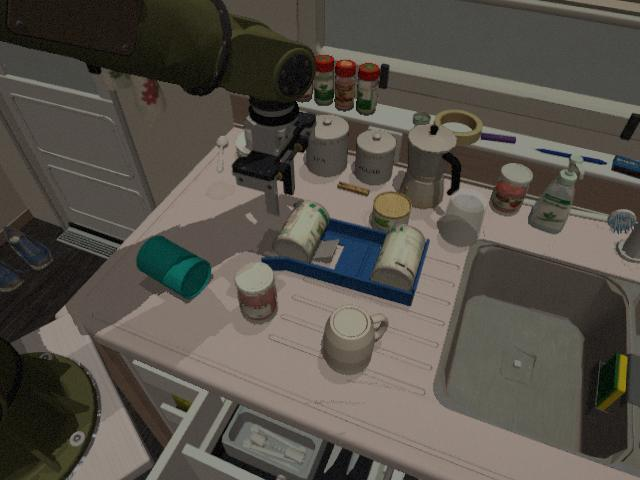

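In the tool's units: 34.5 mm / 600 = 0.0575, -3.5 mm / 600 = -0.0058, -0.01 rad / 1.5708 = -0.0064.

Emit:
arm_command([
  [[-0.0033,0,0.01,0,0,0,-0.17],[-0.0058,0,0.0283,0,0,-0.0064,-0.17],[-0.0058,0,0.045,0,0,-0.0064,-0.17],[-0.0058,0,0.0533,0,0,-0.0064,-0.17],[-0.0058,0,0.0567,0,0,-0.0064,-0.17],[-0.0058,0,0.0575,0,0,-0.0064,-0.17],[-0.0058,0,0.0575,0,0,-0.0064,-0.17]],
])

```text
time_s: 13.5
ee_pos: [0.5339, 0.0588, 0.0706]
eef_rot: [3.141, 0.0, 2.117]
force: [-0.7, -0.5, 0.9]
grip_width: 0.0548
grip_force: 0.2
```

In the tool's units: 1 mm / 600 = 0.0017, 0.5 mm / 600 = 0.0008.

Emit:
arm_command([
  [[0,0,0.0008,0,0,0,-0.17],[0,0,0.0017,0,0,0,-0.17],[0,0,0.0017,0,0,0,-0.17]],
])

```text
time_s: 13.8
ee_pos: [0.5339, 0.0588, 0.0697]
eef_rot: [3.141, 0.0, 2.117]
force: [-1.7, 1.1, 3.4]
grip_width: 0.0548
grip_force: 1.7
```

```bash
python3 -c "from h import *;tin()"
```

```text
tip [ 5.   2.  69.7] F [-1.2  1.4  3.5] 13.9
{'scene': ([35.018, -0.009, 39.673], [-49.8, 55.8], 1816, 0.89)}
```

Emit:
arm_command([
  [[-0.0033,0,0,0,0,0,-0.17],[-0.0077,0,-0.0015,0,0,0,-0.17],[-0.0153,0,-0.0038,0,0,0,-0.17],[-0.0233,0,-0.0058,0,0,0,-0.17],[-0.0313,0,-0.0073,0,0,0,-0.17],[-0.0395,0,-0.0087,0,0,0,-0.17],[-0.045,0,-0.0093,0,0,0,-0.17],[-0.05,0,-0.01,0,0,0,-0.17]],
])

```text
time_s: 14.7
ee_pos: [0.5501, 0.0329, 0.0765]
eef_rot: [3.14, 0.001, 2.117]
force: [-3.0, 0.9, 11.1]
grip_width: 0.0554
grip_force: 5.7
```

```bash
python3 -c "from h import *;tin()"
```

```text
tip [35.5  1.9 76.5] F [-1.   1.5 11.9] 14.8
{'scene': ([51.956, -0.001, 39.644], [-49.9, 55.5], 1721, 0.85)}
```

In the tool's units: -22 mm / 600 = -0.0367, -19 mm / 600 = -0.0317.

Emit:
arm_command([
  [[-0.005,0,-0.0005,0,0,0,-0.17],[-0.0117,0,-0.001,0,0,0,-0.17],[-0.0183,0,-0.0015,0,0,0,-0.17],[-0.025,0,-0.0018,0,0,0,-0.17],[-0.0317,0,-0.002,0,0,0,-0.17],[-0.0367,0,-0.002,0,0,0,-0.17]],
])

```text
time_s: 15.4
ee_pos: [0.562, 0.0139, 0.0781]
eef_rot: [3.139, 0.002, 2.117]
force: [-1.3, 0.5, 14.2]
grip_width: 0.0548
grip_force: 7.0
```

```bash
python3 -c "from h import *;tin()"
```

```text
tip [57.9  1.8 78.1] F [-0.6  0.2 13.6] 15.5
{'scene': ([64.044, -0.001, 39.527], [-50.0, 55.6], 1546, 0.98)}
```

In the tool's units: -38 mm / 600 = -0.0633, -35 mm / 600 = -0.0583.

Emit:
arm_command([
  [[-0.005,0,0,0,0,0,-0.17],[-0.0117,0,0,0,0,0,-0.17],[-0.0183,0,0,0,0,0,-0.17],[-0.025,0,0,0,0,0,-0.17],[-0.0317,0,0,0,0,0,-0.17],[-0.0383,0,0,0,0,0,-0.17],[-0.045,0,0,0,0,0,-0.17],[-0.0517,0,0.0003,0,0,0,-0.17],[-0.0583,0,0.0007,0,0,0,-0.17],[-0.0633,0,0.001,0,0,0,-0.17]],
])

```text
time_s: 16.5
ee_pos: [0.5822, -0.0185, 0.0778]
eef_rot: [3.138, 0.003, 2.117]
force: [2.2, 0.2, 12.8]
grip_width: 0.0548
grip_force: 6.7
```

```bash
python3 -c "from h import *;tin()"
```

```text
tip [96.2  1.6 77.8] F [ 2.5  1.  14. ] 16.6
{'scene': ([83.323, 0.002, 39.266], [-50.2, 55.5], 1402, 1.0)}
```

In the tool's units: -19 mm / 600 = -0.0317, 2.5 mm / 600 = 0.0042.

Emit:
arm_command([
  [[-0.005,0,0.0005,0,0,0,-0.17],[-0.0117,0,0.0012,0,0,0,-0.17],[-0.0183,0,0.002,0,0,0,-0.17],[-0.025,0,0.0032,0,0,0,-0.17],[-0.03,0,0.0042,0,0,0,-0.17],[-0.0317,0,0.0045,0,0,0,-0.17],[-0.0317,0,0.0045,0,0,0,-0.17],[-0.0317,0,0.0045,0,0,0,-0.17]],
])

```text
time_s: 17.4
ee_pos: [0.5923, -0.0349, 0.0754]
eef_rot: [3.137, 0.003, 2.117]
force: [3.1, -1.6, 13.3]
grip_width: 0.0549
grip_force: 6.8
```

```bash
python3 -c "from h import *;tin()"
```

```text
tip [115.4   1.4  75.4] F [ 2.8 -1.7 13.5] 17.5
{'scene': ([92.965, 0.0, 39.141], [-50.2, 53.8], 1280, 1.09)}
```

In the tool's units: 52 mm / 600 = 0.0867, 40 mm / 600 = 0.0667.

Emit:
arm_command([
  [[0,0,-0.0067,0,0,0,-0.17],[0,0,-0.0233,0,0,0,-0.17],[0,0,-0.0433,0,0,0,-0.17],[0.0167,0,-0.0483,0,0,0,-0.17],[0.0417,0,-0.0483,0,0,0,-0.17],[0.0667,0,-0.0483,0,0,0,-0.17],[0.0867,0,-0.0483,0,0,0,-0.17],[0.0867,0,-0.0483,0,0,0,-0.17]],
])

```text
time_s: 18.3
ee_pos: [0.5625, 0.0117, 0.1022]
eef_rot: [-3.141, -0.0, 2.119]
force: [0.2, 0.2, 1.0]
grip_width: 0.0549
grip_force: 0.0
```

```bash
sed -i 's/T\[0\]+75/T[0]+95/' h.py; python3 -c "from h import *;tin()"
```

```text
tip [ 60.    1.  102.2] F [ 0.2 -0.1 -0.2] 18.4
{'scene': ([91.959, -0.0, 39.683], [-49.9, 56.0], 1782, 0.8)}
```

In the tool's units: 33 mm / 600 = 0.055, 32.5 mm / 600 = 0.0542.

Emit:
arm_command([
  [[0,0,0.0133,0,0,0,-0.17],[-0.0017,0,0.0333,0,0,0,-0.17],[-0.0017,0,0.0467,0,0,0,-0.17],[-0.0017,0,0.0517,0,0,0,-0.17],[-0.0017,0,0.0533,0,0,0,-0.17],[-0.0017,0,0.0542,0,0,0,-0.17],[-0.0017,0,0.055,0,0,0,-0.17],[-0.0017,0,0.055,0,0,0,-0.17]],
])

```text
time_s: 19.2
ee_pos: [0.5639, 0.0092, 0.07]
eef_rot: [-3.141, -0.0, 2.117]
force: [-7.7, 1.4, 13.7]
grip_width: 0.0551
grip_force: 6.7
```

```bash
python3 -c "from h import *;tin()"
```

```text
tip [63.   0.9 70. ] F [-7.2  1.1 13.3] 19.3
{'scene': ([91.394, 0.0, 39.731], [-49.8, 55.8], 1777, 0.79)}
```

In the tool's units: -30 mm / 600 = -0.05, -19.1 mm / 600 = -0.0318.

Emit:
arm_command([
  [[-0.0033,0,-0.001,0,0,0,-0.17],[-0.0077,0,-0.0023,0,0,0,-0.17],[-0.0157,0,-0.0045,0,0,0,-0.17],[-0.0237,0,-0.0062,0,0,0,-0.17],[-0.0318,0,-0.0075,0,0,0,-0.17],[-0.04,0,-0.0087,0,0,0,-0.17],[-0.0467,0,-0.0095,0,0,0,-0.17],[-0.05,0,-0.0098,0,0,0,-0.17]],
])

```text
time_s: 20.1
ee_pos: [0.5802, -0.0172, 0.0768]
eef_rot: [3.14, 0.001, 2.117]
force: [-7.2, -1.6, 18.3]
grip_width: 0.0552
grip_force: 9.4
```

```bash
python3 -c "from h import *;tin()"
```

```text
tip [94.   0.6 76.8] F [-8.  -1.4 19.2] 20.2
{'scene': ([108.571, 0.0, 39.604], [-50.0, 56.0], 1639, 0.92)}
```

In the tool's units: -36 mm / 600 = -0.06, -34 mm / 600 = -0.0567.

Emit:
arm_command([
  [[-0.005,0,-0.0007,0,0,0,-0.17],[-0.0117,0,-0.0015,0,0,0,-0.17],[-0.0183,0,-0.002,0,0,0,-0.17],[-0.025,0,-0.0022,0,0,0,-0.17],[-0.0317,0,-0.0022,0,0,0,-0.17],[-0.0383,0,-0.0022,0,0,0,-0.17],[-0.045,0,-0.0022,0,0,0,-0.17],[-0.0517,0,-0.0022,0,0,0,-0.17],[-0.0567,0,-0.0022,0,0,0,-0.17],[-0.06,0,-0.0022,0,0,0,-0.17]],
])

```text
time_s: 21.2
ee_pos: [0.5993, -0.048, 0.0782]
eef_rot: [3.14, 0.002, 2.117]
force: [-3.6, -1.9, 16.9]
grip_width: 0.055
grip_force: 8.3
```

```bash
python3 -c "from h import *;tin()"
```

```text
tip [130.2   0.4  78.2] F [-3.6 -2.8 16.8] 21.3
{'scene': ([127.708, 0.002, 39.153], [-49.9, 55.6], 1525, 1.1)}
```

In the tool's units: -25 mm / 600 = -0.0417, -23 mm / 600 = -0.0383.

Emit:
arm_command([
  [[-0.005,0,0,0,0,0,-0.17],[-0.01,0,0,0,0,0,-0.17],[-0.015,0,0,0,0,0,-0.17],[-0.02,0,0,0,0,0,-0.17],[-0.025,0,0.0002,0,0,0,-0.17],[-0.03,0,0.0003,0,0,0,-0.17],[-0.035,0,0.0007,0,0,0,-0.17],[-0.0383,0,0.001,0,0,0,-0.17],[-0.0417,0,0.0013,0,0,0,-0.17],[-0.0417,0,0.0013,0,0,0,-0.17]],
])

```text
time_s: 22.3
ee_pos: [0.6126, -0.0693, 0.0773]
eef_rot: [3.139, 0.003, 2.117]
force: [0.0, -1.5, 13.9]
grip_width: 0.0553
grip_force: 6.9
```

```bash
python3 -c "from h import *;tin()"
```

```text
tip [155.3   0.2  77.3] F [-0.1 -1.1 14.3] 22.4
{'scene': ([139.91, 0.001, 38.994], [-50.2, 54.4], 1410, 0.99)}
```

In the tool's units: -6 mm / 600 = -0.01, -4 mm / 600 = -0.0067.

Emit:
arm_command([
  [[-0.0033,0,0.0002,0,0,0,-0.17],[-0.0067,0,0.0007,0,0,0,-0.17],[-0.01,0,0.0012,0,0,0,-0.17],[-0.01,0,0.0012,0,0,0,-0.17],[-0.01,0,0.0012,0,0,0,-0.17]],
])

```text
time_s: 22.9
ee_pos: [0.6157, -0.0744, 0.0766]
eef_rot: [3.139, 0.003, 2.117]
force: [1.4, -1.3, 14.0]
grip_width: 0.0547
grip_force: 6.6
```

```bash
python3 -c "from h import *;tin()"
```

```text
tip [161.2   0.2  76.6] F [ 0.8 -1.3 13.2] 23.0
{'scene': ([142.892, 0.001, 38.989], [-50.1, 52.5], 1369, 0.99)}
```

Tin at 143 mm. I'll relieve the force, lift straight up, retreat and check.

In the tool's units: 220 mm / 600 = 0.3667, 195 mm / 600 = 0.325.

Emit:
arm_command([
  [[0,0,-0.0025,0,0,0,-0.17],[0,0,-0.005,0,0,0,-0.17],[0,0,-0.0133,0,0,0,-0.17],[0,0,-0.0333,0,0,0,-0.17],[0,0,-0.0667,0,0,0,-0.17],[0,0,-0.1167,0,0,0,-0.17],[0.0333,0,-0.1667,0,0,0,-0.17],[0.1,0,-0.2,0,0,0,-0.17],[0.175,0,-0.2,0,0,0,-0.17],[0.25,0,-0.2,0,0,0,-0.17],[0.325,0,-0.2,0,0,0,-0.17],[0.3667,0,-0.2,0,0,0,-0.17]],
])

```text
time_s: 24.2
ee_pos: [0.4984, 0.1164, 0.196]
eef_rot: [3.141, 0.0, 2.119]
force: [1.0, 0.3, 0.7]
grip_width: 0.055
grip_force: 0.0
```

```bash
sed -i 's/T\[0\]+95/500/;s/\[T\[0\]+25,0,38\]/[143,0,38]/' h.py; python3 - <<'E'
from h import *
tin()
p=cv2.imread('pics/l_top.png');s=cv2.imread('pics/l_scene.png')
a=cv2.resize(p[140:310,240:440],(600,510),interpolation=3);b=cv2.resize(s[200:310,250:440],(600,347),interpolation=3)
cv2.imwrite('pics/fin_top.png',a);cv2.imwrite('pics/fin_sc.png',b)
# tongue profile from clouds: s,z for mid-lane
for n in('top','scene'):
    q,dd,i=grab(n);W=cloud(dd,i).reshape(-1,3)*1000;W=W[~np.isnan(W[:,0])]
    q=np.c_[(W[:,:2]-o)@d,(W[:,:2]-o)@l,W[:,2]];q=q[(abs(q[:,1])<15)&(q[:,2]<60)]
    print(n,[(x,round(float(np.median(q[abs(q[:,0]-x)<2,2])),1)) for x in range(50,112,6) if (abs(q[:,0]-x)<2).any()])
E
```

```text
tip [-62.7   2.6 196. ] F [ 0.6 -0.4  0.3] 24.3
{'top': ([142.049, 0.001, 38.927], [-52.0, 55.5], 2373, 0.93), 'scene': ([142.262, -0.002, 39.547], [-50.1, 56.0], 1979, 0.79)}
top [(50, 2.9), (56, 3.1), (62, 4.6), (68, 7.0), (74, 11.6), (80, 13.8), (86, 17.8), (92, 21.1), (98, 23.5), (104, 33.7), (110, 54.8)]
scene [(50, 4.1), (56, 4.6), (62, 5.7), (68, 8.5), (74, 11.1), (80, 14.6), (86, 17.8), (92, 21.1), (98, 24.1), (110, 56.9)]
```

View pics/fin_top.png

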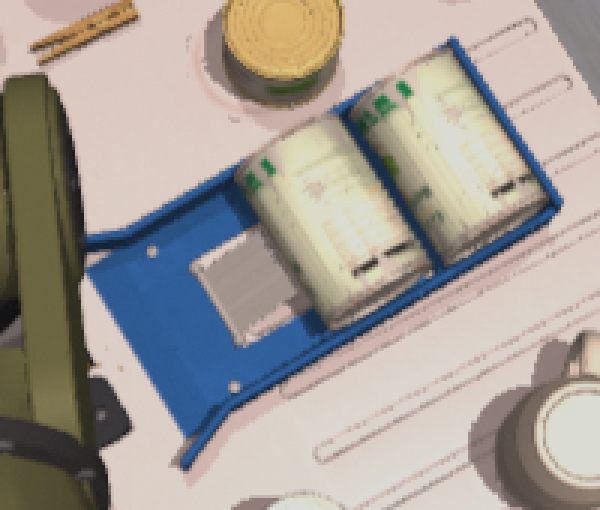

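View pics/fin_sc.png

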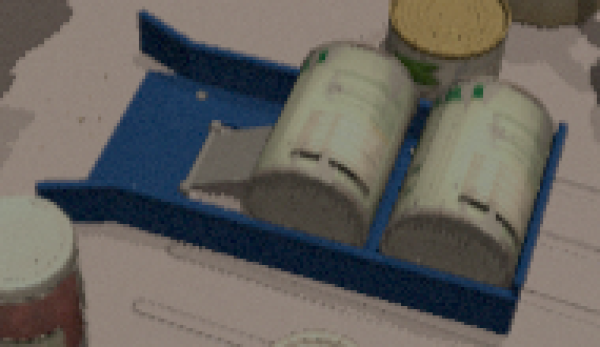

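The pictures show the tin seated in the near bay: crop (335,215) in the top view, s≈142 mm, square to the lane. The tongue stands at about 28° behind it, which is fully up, and the stored tin is still in the far bay. The arm is clear, so I'll hand in.

```bash
python3 -c "from station import ctrl;print(ctrl.hand_in())"
```

```text
the job is handed in; nothing more can be done
None
```

The loose tin was rolled into the near bay and rests there at about 142 mm into the rack (target 143), with the tongue fully up behind it and the stored tin still in the far bay; the job was handed in at about 24 s.

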